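# Load the sample shuttle past a spring flap

## Task

Press the chamber's long bar down with one fingertip to hold the spring-closed flap open, and with the other fingertip push the sample shuttle along its slideway, under the held-open flap, until its whole block is inside the chamber; then back off so the flap springs fully shut behind it. The shuttle is only pushed, never pinched or lifted, flap and shuttle must not knock together, and the other labware stays where it is.

Things in the scene. Friction and masses are not known exactly. Their poses are not given: they have to be found in the camera images.
- chamber: Fixed sample chamber: white base plate 295 x 134 x 6 mm, on its far end a small white box 86 x 58 mm with clear roof, top at 64 mm; left of it a pod and bearing up to 60 mm high. Origin: bench level (z = 0) under the middle of the box's doorway; x points into the box (the way to push), y left towards the press bar, z up. All heights here are above the bench.
- doorway (a point): Middle of the doorway's sill, at chamber x = y = 0, 6 mm high (the slideway's floor). The doorway spans y = -24 to +24 mm, up to 44 mm. The slideway runs from x = -205 mm to it between two rails (tops 14 mm high, inner gap 44 mm). Inside, the back wall stops the shuttle with its origin at about x = +59 mm.
- shuttle: Loose aluminium shuttle, about 0.2 kg, in the slideway. Origin: underside centre of its block; x points to the chamber. Block 44 long x 40 wide x 30 mm high, a glass cell lying in it; behind it a flat stem 6 mm high, that may stay under the shut flap, leads to an upright push plate that stays outside. At the start the origin is at chamber x = -65 to -35 mm.
- push_face (a point): Middle of the rear face of the shuttle's push plate (the face to push, towards chamber +x): 90 mm behind the shuttle's origin, 26 mm above its underside. The plate is 30 mm wide, 5 mm thick, 52 mm high (its top 58 mm above the bench).
- flap (a joint): Flap angle, rad: 0 shut, 1.05 stop, fully open; the block passes under it from 0.85 up. Shut, its aluminium plate covers the doorway at chamber x = -7.5 to -2.5 mm, down to 16 mm high; open, it stands up to 108 mm high there. Pressing the bar down opens it: about 2 N at first, 6 N at the end; let go, it springs shut.
- flap_rod (a point): Middle of the steel rod (radius 4 mm) on which flap and bar turn, like a seesaw: along chamber x from -2 to -196 mm at y = +45 mm, 45 mm high. At its near end (x = -200 mm) a post 18 mm wide, 54 mm high.
- press_bar (a point): Middle of the round steel press bar (radius 6 mm, 156 mm long, along chamber x from -190 to -34 mm), 40 mm from the rod, held by an arm at each end. Shut: its axis at chamber y = +80 mm, 64 mm high; at flap angle 1.0 again y = +80 mm, 26 mm high (top of bar 32 mm). A fingertip may slide along it while pressing.
- flask_a: Glass conical flask, 82 mm wide, 118 mm high; origin underside centre. Leave alone.
- flask_b: A second such flask. Leave alone.
- jar: Small amber jar with red cap, 44 mm wide, 55 mm high; origin underside centre. Leave alone.
- vial: Small glass vial with white cap, 24 mm wide, 45 mm high; origin underside centre. Leave alone.
- beaker: Glass beaker, 64 mm wide, 80 mm high; origin underside centre. Leave alone.
- mortar: White mortar bowl, 90 mm wide, 50 mm high; origin underside centre. Leave alone.
- spoon: Steel spoon lying flat, 160 mm long, handle to its -x. Leave alone.
Mind the look-alikes: they are no part of the job. Of the things shaped like the shuttle, the aluminium one is meant.

How it is judged:
By the outcome, as a careful person would: the job done as asked, in the order asked, and still so for the second after the job is handed in, with the robot touching nothing.
It also fails if it takes over 38 s, if anything falls off the work surface, if the arm or the gripper's body presses on something with over 40 N, if the wrist force passes 120 N, or if a joint passes its speed limit or range.

## Robot

A 7-joint arm with a two-finger parallel gripper is mounted at the origin on the work surface. World frame = base frame: x ahead of the robot, y to its left, z up, the work surface at z = 0. Lengths are in m, angles in rad, forces in N, time in s.
With the tool pointing down it reaches from about 0.35 to 0.9 m from the base axis. Payload 7.2 kg.
Tool frame: the origin (TCP) lies midway between the tips of the shut fingers; the grasp point (between the pads) lies 19 mm behind it; z points along the fingers, y is the line along which they close (so a half turn about z gives the same grasp; the last joint's range is limited). The gripper opens to 88 mm and grips with 3 to 60 N. Pads are 20 mm wide; open, the fingers measure 115 mm over their backs; the gripper's body (75 mm by 178 mm) begins 61 mm behind the grasp point.
Start: joints at [-1.406, 0.411, -0.013, 1.596, 0.006, 1.134, -0.082], TCP at [0.144, 0.608, 0.223] pointing down, gripper open.
Joint ranges: [-2.95, 2.95], [-0.29, 1.99], [-1.47, 1.44], [0.14, 2.54], [-1.03, 4.17], [0.13, 1.85], [-2.86, 2.86]. Speed limits (rad/s): [2.39, 2.39, 3.01, 3.01, 3.14, 3.14, 3.14].

## Interface

Orientations are given as a 3x3 rotation matrix whose columns are the frame's x, y, z axes.
In Python, from workcell import robot gives the robot as it stands.
- The arm moves only by the tool play_rows, never from a script. Its argument "targets" is a list of rows, each a list of 3 entries, a list of its own where there are three numbers: the opening in per cent of the stroke, from 0 (shut) to 100 (fully open), then the shift along the tool's x, y, z in cm, then the turn about the tool's z in degrees. A call has exactly 5 rows; each row shifts and turns the commanded pose from where the row before left it, along the tool's axes as they then stand; what a row does not reach is not made up. A row lasts 1/10 s, in which the tool goes at most 50 mm and 8.59 degrees, less where a joint would pass 70% of its speed; a pose out of reach is approached as far as the arm can. A call with a gripper value outside its range is refused whole. The fingers move at their own pace and stop on an object; the grip force is fixed at half the most. Time passes only in rows, so rows that do not move let the fingers close, or fill a call up. It gives the time, the measured TCP pose, the force, the opening and the grip force at its end, in the units of the state.
- robot.sense(): the state, without advancing time (a new reading comes with each control period).
- robot.camera(name): name is "scene" or "top" or "wrist"; returns a dict with "frame" (400x640x3 uint8, blue, green, red), "z_map" (400x640 float32, m along the optical axis (not along the pixel's ray), 0 where there is no reading), "fx", "fy", "cx", "cy" (pixels), "T" (4x4, takes a point from camera to world coordinates). Camera axes: x right, y down, z forward; pixel columns grow to the right and rows downward; lengths in m; the calibration is good to about 2 mm. A picture is of the moment at which its call begins.
- robot.finish_job(): hands the job in; it is judged then, once.
The state is a dict: "time": time; "q": joint angles; "qd": joint speeds; "tau": joint torques, N m; "tcp_pos": TCP position; "orientation": TCP orientation; "wrist_force": force on the tool from outside, world axes, zero at the start; "wrist_torque": the same for the moment, N m; "width": finger opening in m; "gripper_force": force on a finger pad.
Only numpy, scipy, OpenCV 4.12 (cv2) and the standard library are available. Lean on these libraries where they do the work, as an engineer would, in place of code of your own. Each camera call takes 0.05 s, during which the arm holds its last target. There are 200 camera calls.

## Working session

There is one attempt and no reset: what is moved stays moved. The work goes in short steps, Python scripts to look and compute and a tool call to move; the robot and the scene stay as the last step left them, time stands still between calls to the robot, and variables do not carry over. Pictures are saved under pics/ and viewed, at most 10 in all, crops included, and the job is handed in when it is done.

Besides the shell and the picture viewer there is one more tool, called as a command line: name --argument value ..., lists and objects as JSON in quotes. play_rows: Moves the arm, as the interface text tells. Its arguments: {"type":"object","properties":{"targets":{"type":"array","items":{"type":"array"}}},"required":["targets"]}

```bash
mkdir -p pics; cat > h.py <<'E'
import numpy as np, cv2
from workcell import robot
def cap(n):
    c=robot.camera(n); np.savez(f'{n}.npz',**{k:np.asarray(v) for k,v in c.items()}); return c
def load(n): return dict(np.load(f'{n}.npz'))
def pts(c):
    z=c['z_map']; v,u=np.mgrid[:z.shape[0],:z.shape[1]]
    P=np.stack([(u-c['cx'])/c['fx']*z,(v-c['cy'])/c['fy']*z,z],-1)
    return P@c['T'][:3,:3].T+c['T'][:3,3]
E
python3 - <<'E'
from h import *
for n in('top','scene'):
    c=cap(n); cv2.imwrite(f'pics/{n}1.png',c['frame']); print(n,c['T'].round(3).tolist(),c['fx'])
s=robot.sense(); print(s['time'],s['tcp_pos'],s['orientation'],s['width'],s['wrist_force'])
E
```

```text
top [[-0.006, -0.997, 0.07, 0.454], [-1.0, 0.004, -0.024, -0.008], [0.023, -0.071, -0.997, 1.255], [0.0, 0.0, 0.0, 1.0]] 438.00733637836595
scene [[-0.72, 0.539, -0.437, 0.977], [0.693, 0.575, -0.434, 0.419], [0.017, -0.616, -0.788, 0.854], [0.0, 0.0, 0.0, 1.0]] 382.8610690161443
0.1 [0.14410554 0.60770015 0.2219148 ] [[-9.73036838e-01  2.30649636e-01 -2.40889038e-04]
 [ 2.30649745e-01  9.73035845e-01 -1.39285989e-03]
 [-8.68689580e-05 -1.41086498e-03 -9.99999001e-01]] 0.08768282891895197 [-0.35423124 -0.35459978  0.63151976]
```

View pics/top1.png

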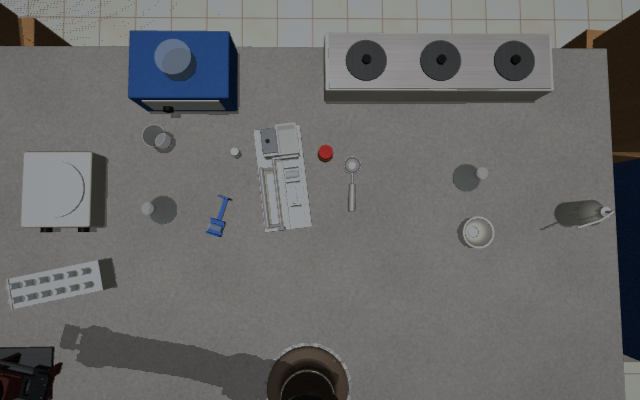

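View pics/scene1.png

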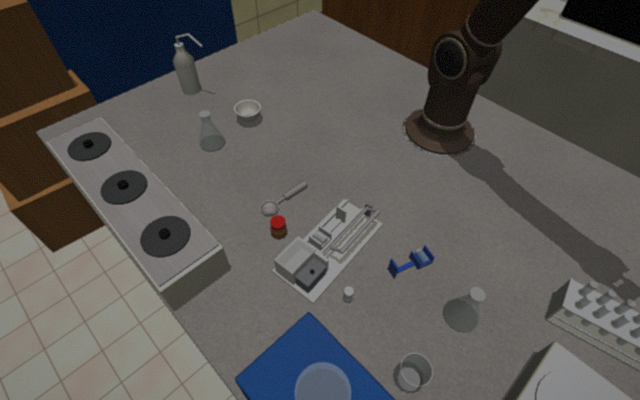

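The top view shows the chamber at about (283,178), with its box at (290,138) and its pod at (268,140). The aluminium shuttle sits in the slideway at about (292,175). A blue look-alike lies loose at (218,216). I'll confirm with an enlarged crop and take a rough measurement.

```bash
python3 - <<'E'
from h import *
c=load('top'); f=c['frame'][110:245,190:350]
cv2.imwrite('pics/crop1.png',cv2.resize(f,None,fx=4.4,fy=4.4,interpolation=cv2.INTER_CUBIC))
P=pts(c)
for u,v in [(290,138),(283,178),(258,200),(264,228),(308,225),(268,200),(292,172)]: print(u,v,P[v,u].round(3))
E
```

```text
290 138 [0.688 0.043 0.067]
283 178 [0.584 0.066 0.014]
258 200 [ 0.522  0.139 -0.005]
264 228 [ 0.442  0.121 -0.002]
308 225 [ 0.45  -0.005  0.004]
268 200 [0.522 0.109 0.009]
292 172 [0.598 0.039 0.039]
```

View pics/crop1.png

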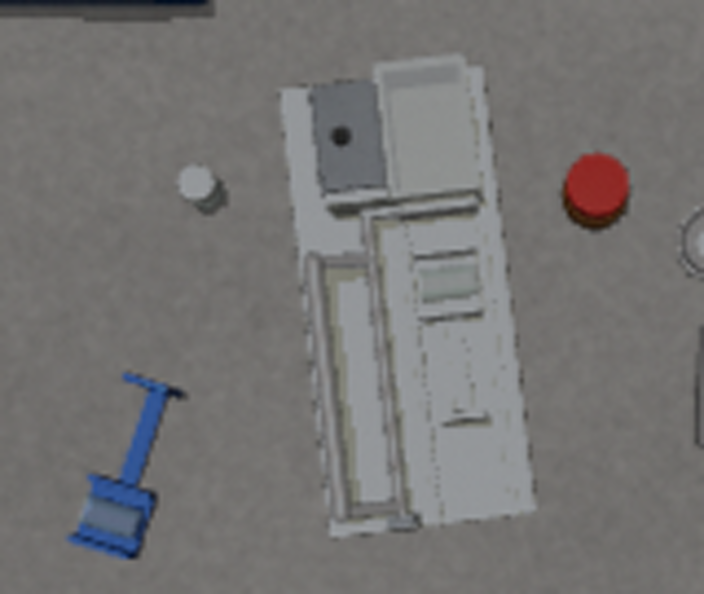

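The aluminium shuttle, crop (450,285), sits in the slideway with its plate at (465,418), so it is the one meant. The blue one at (115,510) lies loose on the bench. The chamber's x axis points up in the image with a yaw of about +6°. Next I'll move above it.

play_rows --targets '[[100,[-3.1,-2.9,0],0],[100,[-3.1,-2.9,0],0],[100,[-3.1,-2.9,0],0],[100,[-3.1,-2.9,0],0],[100,[-3.1,-2.9,0],0]]'

```text
time: 0.6
tcp_pos: [0.2622, 0.4295, 0.2224]
orientation: [[-0.973, 0.231, -0.0], [0.231, 0.973, -0.0], [0.0, -0.0, -1.0]]
wrist_force: [-0.1, -0.7, 0.5]
width: 0.088
gripper_force: 0.0
```

play_rows --targets '[[100,[-3.1,-2.9,0],0],[100,[-3.1,-2.9,0],0],[100,[-3.1,-2.9,0],0],[100,[-3.1,-2.9,0],0],[100,[-3.1,-2.9,0],0]]'

```text
time: 1.1
tcp_pos: [0.3795, 0.2528, 0.2226]
orientation: [[-0.973, 0.231, -0.0], [0.231, 0.973, 0.0], [0.0, 0.0, -1.0]]
wrist_force: [0.7, 0.6, -0.2]
width: 0.0878
gripper_force: 0.0
```

play_rows --targets '[[100,[-3.1,-2.9,0],0],[100,[-3.1,-2.9,0],0],[100,[-3.1,-2.9,0],0],[100,[-3.1,-2.9,0],0],[100,[-3.1,-2.9,0],0]]'

```text
time: 1.6
tcp_pos: [0.4968, 0.076, 0.2226]
orientation: [[-0.973, 0.23, -0.0], [0.23, 0.973, 0.0], [0.0, 0.0, -1.0]]
wrist_force: [1.1, 1.4, -0.1]
width: 0.0876
gripper_force: 0.0
```

play_rows --targets '[[100,[0,0,0],-5],[100,[0,0,0],-5],[100,[0,0,0],-5],[100,[0,0,0],-4.5],[100,[0,0,0],0]]'

```text
time: 2.1
tcp_pos: [0.4961, 0.0775, 0.2224]
orientation: [[-0.994, -0.108, -0.001], [-0.108, 0.994, -0.0], [0.001, -0.0, -1.0]]
wrist_force: [-0.0, 0.7, -0.4]
width: 0.0878
gripper_force: 0.0
```

```bash
python3 - <<'E'
from h import *
c=cap('wrist'); cv2.imwrite('pics/wrist1.png',c['frame']); print(c['T'].round(3).tolist(),c['fx'])
s=robot.sense(); print(s['time'],s['tcp_pos'],s['orientation'].round(3) if hasattr(s['orientation'],'round') else s['orientation'],s['width'],s['wrist_force'])
c=cap('top'); P=pts(c)
E
```

```text
[[-0.109, 0.954, 0.28, 0.42], [0.994, 0.105, 0.031, 0.069], [0.0, 0.282, -0.959, 0.385], [0.0, 0.0, 0.0, 1.0]] 333.8441244737678
2.15 [0.49610481 0.0775025  0.22242439] [[-0.994 -0.106 -0.   ]
 [-0.106  0.994 -0.   ]
 [ 0.    -0.    -1.   ]] 0.08796891007213435 [-0.63782692  0.58695987 -0.36788449]
```

View pics/wrist1.png

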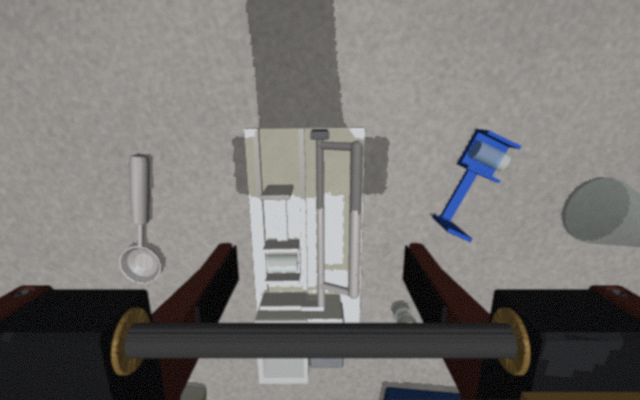

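The wrist view shows the slideway with the push plate at (278,190), the block at (282,258), the rod at x≈320 and the press bar at x≈355 from y=145 to 295. I'll fit the chamber pose from the point cloud.

```bash
python3 - <<'E'
from h import *
c=load('wrist'); P=pts(c); 
def pr(n,u0,u1,v0,v1,z0,z1):
    Q=P[v0:v1,u0:u1].reshape(-1,3); Q=Q[(Q[:,2]>z0)&(Q[:,2]<z1)]
    if len(Q)<3: print(n,len(Q)); return
    print(n,len(Q),'min',Q.min(0).round(4),'max',Q.max(0).round(4),'med',np.median(Q,0).round(4)); return Q
b=pr('bar',346,366,150,285,.055,.08)
r=pr('rod',314,328,142,285,.04,.056)
for n,q in(('bar',b),('rod',r)):
    k=np.polyfit(q[:,0],q[:,1],1); print(n,k,np.degrees(np.arctan(k[0])), np.std(q[:,1]-np.polyval(k,q[:,0])))
p=pr('platetop',255,300,180,205,.048,.07)
pr('plateall',255,300,180,205,.02,.07)
pr('blocktop',262,302,238,282,.025,.05)
pr('post',308,332,126,142,.045,.065)
pr('boxroof',255,310,315,325,.05,.08); pr('flap',255,345,290,318,.03,.075)
pr('lowend',250,300,130,180,-.01,.03)
E
```

```text
bar 1611 min [0.4512 0.0981 0.0609] max [0.594  0.1301 0.0725] med [0.515  0.1146 0.0698]
rod 1112 min [0.4488 0.0686 0.044 ] max [0.6068 0.0972 0.0549] med [0.5206 0.0803 0.049 ]
bar [0.11906819 0.05323069] 6.790136591904678 0.0034489423043516706
rod [0.11688853 0.01977402] 6.666966055898512 0.0025273841701620673
platetop 207 min [0.5045 0.0181 0.0486] max [0.5122 0.0477 0.0604] med [0.5075 0.033  0.058 ]
plateall 379 min [0.5044 0.0181 0.0205] max [0.5122 0.0479 0.0604] med [0.5068 0.0333 0.0506]
blocktop 992 min [0.5709 0.0213 0.025 ] max [0.6163 0.0657 0.0392] med [0.5906 0.0435 0.0345]
post 179 min [0.4383 0.0626 0.0465] max [0.4493 0.0799 0.0567] med [0.4433 0.0714 0.0543]
boxroof 432 min [0.643  0.0213 0.0525] max [0.6521 0.0818 0.0662] med [0.6472 0.0518 0.0607]
flap 1577 min [0.603  0.0213 0.0301] max [0.6581 0.1228 0.0645] med [0.6412 0.0708 0.0478]
lowend 2493 min [ 0.4427 -0.0055  0.0039] max [0.5041 0.0535 0.0166] med [0.4729 0.0235 0.0067]
```

play_rows --targets '[[80,[0.5,-0.2,2],-0.6],[80,[0.5,-0.2,3],0],[80,[0.5,-0.1,3],0],[80,[0,0,3],0],[80,[0,0,1.7],0]]'

```text
time: 2.7
tcp_pos: [0.4807, 0.0707, 0.0936]
orientation: [[-0.993, -0.116, -0.002], [-0.116, 0.993, -0.001], [0.002, -0.001, -1.0]]
wrist_force: [-0.1, 0.4, 0.6]
width: 0.0705
gripper_force: 0.0
```

play_rows --targets '[[80,[0,0,0],0],[80,[0,0,0],0],[80,[0,0,0],0],[80,[0,0,0],0],[80,[0,0,0],0]]'

```text
time: 3.2
tcp_pos: [0.4825, 0.0711, 0.0965]
orientation: [[-0.993, -0.118, 0.002], [-0.118, 0.993, 0.001], [-0.002, 0.0, -1.0]]
wrist_force: [0.5, -0.1, -0.2]
width: 0.07
gripper_force: 0.0
```

```bash
python3 - <<'E'
from h import *
c=cap('wrist'); f=c['frame']
cv2.imwrite('pics/wrist2.png',f)
T=np.array([.6479,.0499]); a=np.radians(6.7); R=np.array([[np.cos(a),-np.sin(a)],[np.sin(a),np.cos(a)]])
s=robot.sense(); print('chamber xy',(R.T@(np.array(s['tcp_pos'][:2])-T)).round(4),s['tcp_pos'],s['width'],s['orientation'][0])
P=pts(c); Q=P.reshape(-1,3); Q=Q[(c['z_map']>0).ravel()]; C=(Q[:,:2]-T)@R
# push plate
m=(abs(C[:,1])<.017)&(C[:,0]>-.16)&(C[:,0]<-.12)&(Q[:,2]>.02)&(Q[:,2]<.065); print('plate',m.sum(),C[m].min(0),C[m].max(0))
m=(abs(C[:,1]-.08)<.012)&(C[:,0]>-.18)&(C[:,0]<-.05)&(Q[:,2]>.055)&(Q[:,2]<.075); print('bar',m.sum(),np.median(C[m],0))
E
```

```text
chamber xy [-0.1619  0.0404] [0.48236932 0.07108771 0.09629295] 0.07053346578044711 [-0.99305161 -0.11767377  0.00117504]
plate 842 [-0.14354749 -0.01534498] [-0.13846961  0.01430662]
bar 2429 [-0.13173292  0.07854432]
```

View pics/wrist2.png

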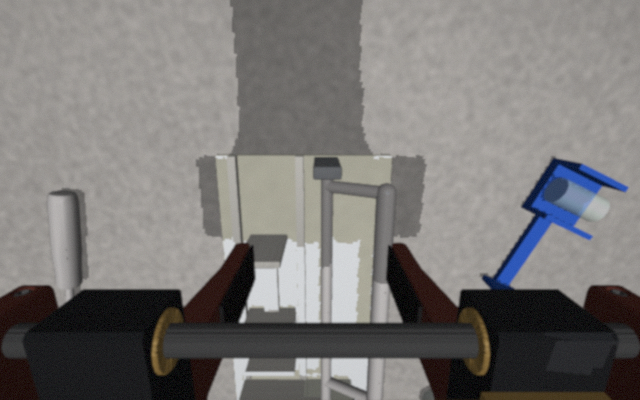

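The fingers straddle the rod, one above the bar at (383,250) and the other behind the push plate at (268,240). Next I'll press down slowly.

play_rows --targets '[[80,[0,0,0.8],0],[80,[0,0,0.8],0],[80,[0,0,0.8],0],[80,[0,0,0.8],0],[80,[0,0,0.8],0]]'

```text
time: 3.75
tcp_pos: [0.4823, 0.0717, 0.0551]
orientation: [[-0.993, -0.118, 0.0], [-0.118, 0.993, 0.001], [-0.001, 0.001, -1.0]]
wrist_force: [0.5, 0.8, 4.8]
width: 0.0701
gripper_force: 1.9
```

play_rows --targets '[[80,[0,0,0.6],0],[80,[0,0,0.6],0],[80,[0,0,0.6],0],[80,[0,0,0.5],0],[80,[0,0,0],0]]'

```text
time: 4.25
tcp_pos: [0.4824, 0.069, 0.0322]
orientation: [[-0.993, -0.116, 0.0], [-0.116, 0.993, -0.002], [-0.0, -0.002, -1.0]]
wrist_force: [-0.6, -4.2, 7.9]
width: 0.0698
gripper_force: 4.3
```

```bash
cat > g.py <<'E'
from h import *
import sys
c=cap('wrist'); cap('top')
T=np.array([.6479,.0499]); a=np.radians(6.7); R=np.array([[np.cos(a),-np.sin(a)],[np.sin(a),np.cos(a)]])
s=robot.sense(); print(s['time'],'chamber xy',(R.T@(np.array(s['tcp_pos'][:2])-T)).round(4),s['tcp_pos'],s['wrist_force'])
def chk(c):
    P=pts(c); Q=P.reshape(-1,3); Q=Q[(c['z_map']>0).ravel()]; C=(Q[:,:2]-T)@R
    m=(abs(C[:,1])<.017)&(C[:,0]>-.16)&(C[:,0]<-.02)&(Q[:,2]>.042)&(Q[:,2]<.062); print('plate',m.sum(),C[m].min(0) if m.any() else '',C[m].max(0) if m.any() else '')
    m=(abs(C[:,1]-.08)<.012)&(C[:,0]>-.18)&(C[:,0]<-.05)&(Q[:,2]>.018)&(Q[:,2]<.075); print('bar z',m.sum(),np.percentile(Q[m,2],[10,50,90]) if m.any() else '')
    m=(abs(C[:,0])<.016)&(C[:,1]>-.03)&(C[:,1]<.07); print('flap region z max',Q[m,2].max() if m.any() else '')
chk(c)
s=cap('scene'); chk(s); f=s['frame'][150:350,220:460]; cv2.imwrite(sys.argv[1],cv2.resize(f,None,fx=3,fy=3,interpolation=cv2.INTER_CUBIC))
E
python3 g.py pics/s2.png
```

```text
4.35 chamber xy [-0.1621  0.0384] [0.4823913  0.06911481 0.03252942] [-0.01894314 -4.67326248  7.26221846]
plate 759 [-1.59979312e-01  1.35135871e-04] [-0.13897433  0.0142533 ]
bar z 3474 [0.02982319 0.0338169  0.0689341 ]
flap region z max 
plate 64 [-0.15821114 -0.01272578] [-0.13800819  0.01538189]
bar z 244 [0.02748834 0.03104288 0.05392637]
flap region z max 0.1038027846757793
```

View pics/s2.png

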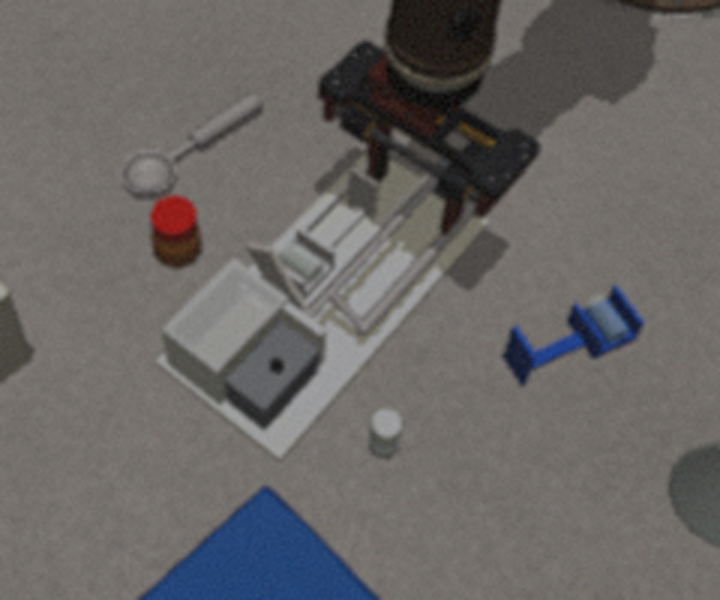

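The flap stands open (104 mm seen), the bar top is at about 32 mm and the shuttle has not moved. Now I'll push.

play_rows --targets '[[80,[-0.5,0.1,0.1],0],[80,[-0.5,0,0],0],[80,[-0.7,0,0],0],[80,[-0.7,0,0],0],[80,[-0.7,0,0],0]]'

```text
time: 4.9
tcp_pos: [0.5103, 0.0748, 0.0309]
orientation: [[-0.993, -0.118, -0.005], [-0.118, 0.993, -0.001], [0.005, -0.0, -1.0]]
wrist_force: [-6.9, -0.7, 8.2]
width: 0.0701
gripper_force: 4.2
```

```bash
python3 g.py pics/s3.png
```

```text
5.0 chamber xy [-0.1323  0.0409] [0.51171109 0.07505246 0.03101727] [-1.97850438  0.4893497   5.64048454]
plate 1354 [-0.1447516  -0.00329023] [-0.11660342  0.01481778]
bar z 5018 [0.02836677 0.0313372  0.06659459]
flap region z max 0.0057092966470849715
plate 71 [-0.1414849  -0.01323799] [-0.11433595  0.01601488]
bar z 198 [0.02635709 0.02932296 0.05338709]
flap region z max 0.10637395318057352
```

play_rows --targets '[[80,[-0.8,0,0],0],[80,[-0.8,0,0],0],[80,[-0.8,0,0],0],[80,[-0.8,0,0],0],[80,[-0.8,0,0],0]]'

```text
time: 5.55
tcp_pos: [0.5502, 0.0795, 0.0308]
orientation: [[-0.993, -0.118, -0.005], [-0.118, 0.993, -0.001], [0.005, -0.0, -1.0]]
wrist_force: [-6.1, -1.3, 8.8]
width: 0.07
gripper_force: 4.2
```

```bash
python3 g.py pics/s4.png
```

```text
5.65 chamber xy [-0.0921  0.0409] [0.55170863 0.07974392 0.0310323 ] [-2.33647933 -0.14266882  6.98397085]
plate 1349 [-0.10453851 -0.00290601] [-0.07613643  0.01463081]
bar z 6558 [0.02811246 0.03094346 0.06351969]
flap region z max 0.038007618006840965
plate 73 [-0.10440242 -0.01277463] [-0.0742725   0.01612522]
bar z 129 [0.02625172 0.03039346 0.05929755]
flap region z max 0.10444965477259138
```

play_rows --targets '[[80,[-0.8,0,0],0],[80,[-0.8,0,0],0],[80,[-0.8,0,0],0],[80,[-0.6,0,0],0],[80,[-0.3,0,0],0]]'

```text
time: 6.2
tcp_pos: [0.5834, 0.0834, 0.0308]
orientation: [[-0.993, -0.118, -0.004], [-0.118, 0.993, -0.001], [0.004, -0.0, -1.0]]
wrist_force: [-5.9, -1.0, 8.3]
width: 0.0699
gripper_force: 4.3
```

```bash
python3 g.py pics/s5.png
```

```text
6.3 chamber xy [-0.0599  0.0408] [0.5836933  0.08346048 0.03088078] [-3.68967974  0.52066278  6.23032014]
plate 1342 [-0.07125773 -0.00276609] [-0.04288945  0.01452751]
bar z 7965 [0.02809115 0.03078976 0.06045615]
flap region z max 0.07106817646794926
plate 74 [-0.07029374 -0.01207502] [-0.04291667  0.01604426]
bar z 55 [0.02564527 0.03149502 0.05234395]
flap region z max 0.4110471179018857
```

View pics/s5.png

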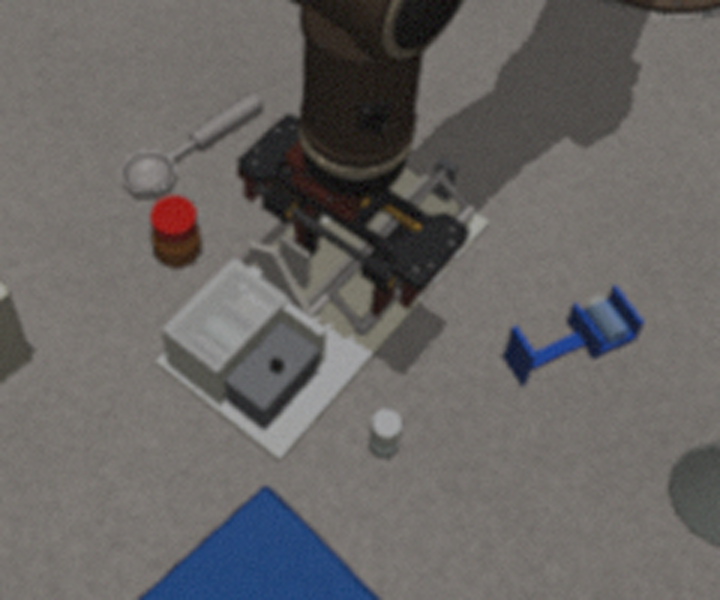

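The shuttle's origin is at about +41 mm, so the block's rear is about 19 mm inside the doorway, and the flap is still held open. Now I'll back off along the bar, then lift.

play_rows --targets '[[80,[0.5,0,0],0],[80,[0.8,0,0],0],[80,[0.8,0,0],0],[80,[0.8,0,0],0],[80,[0,0,0],0]]'

```text
time: 6.85
tcp_pos: [0.5571, 0.0808, 0.0321]
orientation: [[-0.993, -0.117, 0.003], [-0.117, 0.993, 0.001], [-0.003, 0.0, -1.0]]
wrist_force: [0.7, -0.2, 5.6]
width: 0.0704
gripper_force: 3.2
```

play_rows --targets '[[80,[0,0,-0.8],0],[80,[0,0,-0.8],0],[80,[0,0,-0.8],0],[80,[0,0,-0.8],0],[80,[0,0,-0.8],0]]'

```text
time: 7.35
tcp_pos: [0.556, 0.0801, 0.0721]
orientation: [[-0.993, -0.117, -0.001], [-0.117, 0.993, -0.001], [0.001, -0.0, -1.0]]
wrist_force: [0.3, -0.2, -0.0]
width: 0.0704
gripper_force: 0.0
```

play_rows --targets '[[80,[0,0,-1.5],0],[80,[0,0,-2.5],0],[80,[0,0,-3],0],[80,[0,0,-3],0],[80,[0,0,-3],0]]'

```text
time: 7.85
tcp_pos: [0.5556, 0.0809, 0.2028]
orientation: [[-0.993, -0.118, -0.001], [-0.118, 0.993, -0.0], [0.001, 0.0, -1.0]]
wrist_force: [0.5, 0.5, -0.3]
width: 0.0702
gripper_force: 0.0
```

play_rows --targets '[[80,[3,0,-1],0],[80,[3,0,-1],0],[80,[3,0,0],0],[80,[3,0,0],0],[80,[0,0,0],0]]'

```text
time: 8.35
tcp_pos: [0.4336, 0.0662, 0.2217]
orientation: [[-0.993, -0.118, -0.002], [-0.118, 0.993, 0.001], [0.002, 0.001, -1.0]]
wrist_force: [-0.4, 0.8, 0.7]
width: 0.0703
gripper_force: 0.0
```

```bash
python3 g.py pics/s6.png
```

```text
8.45 chamber xy [-0.2073  0.0415] [0.43712778 0.06691431 0.22216473] [0.16022293 0.14522856 0.09997925]
plate 27 [-0.04837933 -0.01492892] [-0.04685805  0.01345663]
bar z 1129 [0.06727357 0.06983758 0.07113637]
flap region z max 0.0667776841297712
plate 50 [-0.04928205 -0.01297794] [-0.04264666  0.01653153]
bar z 216 [0.06451016 0.06769686 0.06979831]
flap region z max 0.06671623912387503
```

View pics/s6.png

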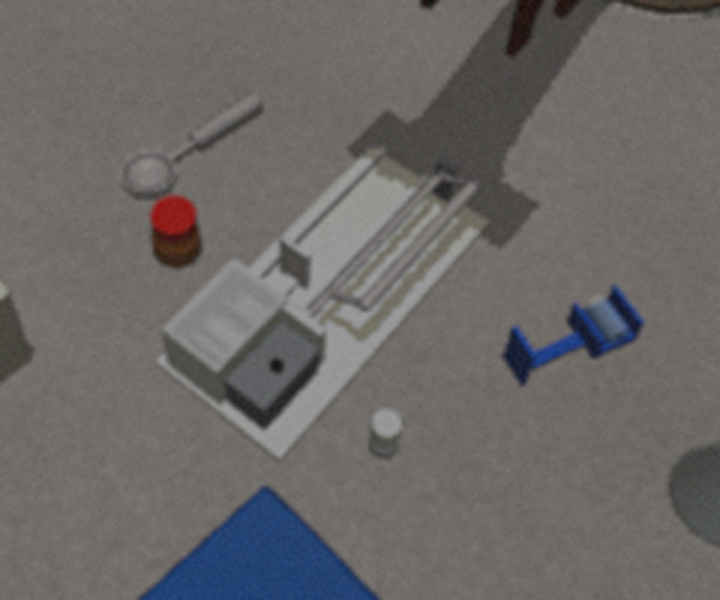

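The flap is shut, with the bar top back at 70 mm. The block is inside the box, the push plate is outside at (293,262), and the arm is clear.

```bash
python3 -c "
from workcell import robot
print(robot.finish_job())"
```

```text
the job is handed in; nothing more can be done
None
```

The job is handed in: the shuttle's block is about 19 mm inside the doorway, the flap has sprung shut behind it, the arm touches nothing, and the clock stood at about 8.5 s.

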